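# Turn a stitch plate over with a lifter

## Robot

A 6-joint arm with a two-finger parallel gripper is mounted at the origin on the work surface. World frame = base frame: x ahead of the robot, y to its left, z up, the work surface at z = 0. Lengths are in mm, angles in rad, forces in N, time in s.
With the tool pointing down it reaches from about 250 to 775 mm from the base axis. Payload 4 kg.
Tool frame: the origin (TCP) lies between the finger pads; the fingertips stand 8 mm ahead of it and the grasp point (between the pads) lies 11 mm behind it; z points along the fingers, y is the line along which they close (so a half turn about z gives the same grasp; the last joint's range is limited). The gripper opens to 94 mm and grips with 3 to 60 N. Pads are 16 mm wide; open, the fingers measure 119 mm over their backs; the gripper's body (75 mm by 177 mm) begins 78 mm behind the grasp point.
Start: joints at [1.02, 0.087, 1.371, -0, 1.684, -0.103], TCP at [238.153, 495.785, 213.506] pointing down, gripper open.
Joint ranges: [-3.1, 3.1], [-0.76, 2.03], [0.27, 2.55], [-1.08, 4.22], [0.17, 2.65], [-2.57, 2.57]. Speed limits (rad/s): [2.79, 2.79, 3.14, 3.14, 3.14, 3.14].

## Interface

Orientations are given as [roll, pitch, yaw] about the fixed x, y, z axes, in that order (R = Rz(yaw) Ry(pitch) Rx(roll)).
In Python, from workcell import status, viewer, ticket gives the robot as it stands.
- The arm moves only by the tool apply_moves, never from a script. Its argument "plan" is a list of rows, each an object of numbers: "tx", "ty", "tz": the shift along the tool's x, y, z in cm; "roll": the turn about the tool's z in degrees. In form: [{"tx": .., "ty": .., "tz": .., "roll": ..}, ...]. A call has 1 to 5 rows; each row is the pose to reach, as a shift and turn from the pose commanded when the call began, along the tool's axes at that moment; what a row does not reach only later rows make up. A row lasts 1/12 s, in which the tool goes at most 41.7 mm and 7.16 degrees, less where a joint would pass 70% of its speed; a pose out of reach is approached as far as the arm can. A call with a gripper value outside its range is refused whole. "jaw" is the opening, from 0 (shut) to 1 (fully open), set as the call begins (left out, the last holds). The fingers move at their own pace and stop on an object; the grip force is fixed at half the most. Time passes only in rows, so rows that repeat a pose let the fingers close. It gives the time, the measured TCP pose, the force, the opening and the grip force at its end, in the units of the state.
- status.get_obs(): the state, without advancing time (a new reading comes with each control period).
- viewer.snapshot(name): name is "side" or "top"; returns a dict with "img" (420x560x3 uint8, red, green, blue), "depth" (420x560 float32, mm along the optical axis (not along the pixel's ray), 0 where there is no reading), "fovy" (degrees; the focal length in pixels is half the picture's height over the tangent of half this angle, whatever the lens; pixels are square), "cx", "cy" (the principal point, pixels), "position" and "attitude" of the camera in the world. Camera axes: x right, y down, z forward; pixel columns grow to the right and rows downward; lengths in mm; the calibration is good to about 2 mm. A picture is of the moment at which its call begins.
- ticket.close_job(): hands the job in; it is judged then, once.
The state is a dict: "time": time; "q": joint angles; "dq": joint speeds; "effort": joint torques, N m; "eef_pos": TCP position; "ee_rot": TCP orientation; "force": force on the tool from outside, world axes, zero at the start; "ft_torque": the same for the moment, N m; "finger_gap": finger opening in mm; "grasp_force": force on a finger pad.
Only numpy, scipy, OpenCV 4.12 (cv2) and the standard library are available. Lean on these libraries where they do the work, as an engineer would, in place of code of your own. Each camera call takes 0.05 s, during which the arm holds its last target. There are 200 camera calls.

## Task

Turn the sewing machine's stitch plate over for cleaning with the lifter: slide the blade along the ledge under the plate's free edge, press the plate squarely home against the step, tip it up over the step so that it lies underside up on the upper deck, and with the blade press it home against the fence. Each time press home with about 8 N for a moment, never much more; do not force the blade down on the block, keep the fingers off the plate and leave everything else alone. Finally stand the lifter blade down on the bare table and let go.

Things in the scene. Friction and masses are not known exactly. Their poses are not given: they have to be found in the camera images.
- block: fixed wooden base 228 mm long (x), 110 wide (y), 12 high, its top the ledge; on it is clamped a 10 mm thick upper part whose front is the step, its top the deck (22 mm above the table) and at its far end the fence. Origin at table level, midway across, in the nominal plane of the step's face; z up, x from ledge to fence. Ledge: from x = -125 mm to the step; base ends at x = 103 mm
- block_step (a point): nominal midpoint of the step's foot; axes as the block. The upper part is adjustable and stands clamped up to 8 mm nearer or farther along x than nominal, which is not measured: feel for it. Step: upright, 10 mm high above the ledge
- block_fence (a point): nominal midpoint of the fence's foot on the deck side, 78 mm beyond the step's face (true from step to fence; both are shifted together by up to 8 mm). Fence: wall 14 mm thick, top 36 mm above the table
- plate: bare steel stitch plate, 0.14 kg: slab 64 (x) by 50 (y) by 5 mm; one face plain with needle slots, in the middle of the other (its underside) a boss 36 (x) by 30 (y) mm stands out 4 mm. It starts on the ledge, resting on the boss, so its rim is 4 mm clear of the ledge. Origin: centre of the boss's outer face; z from boss to plain face (up at the start), x towards the step at the start
- plate_center (a point): centre of the plate's slab, midway through its thickness
- plate_far (a point): midpoint of the plate's edge that faces the step at the start (32 mm along its x from the centre), first 4 to 28 mm short of the step and up to 0.08 rad askew
- plate_near (a point): midpoint of the opposite, free edge (-32 mm along its x): the blade goes under here, 14 mm deep until it meets the boss; this edge lies against the fence at the end
- lifter: flat steel blade 105 mm long (x), 36 wide, 2 thick with a square-cut tip, and upright on it a dark wooden grip 50 mm long (x), 14 thick (y), its top 52 mm above the blade's lower face; 0.09 kg. It stands blade down on the table left or right of the block. Origin on the blade's lower face under the grip's middle; x to the tip (75 mm ahead; the tail ends 30 mm behind), z up
- lifter_grip (a point): the place to grasp: in the middle of the wooden grip's length and thickness, 32 mm above the blade's lower face; grasp it across its 14 mm thickness (y)
- lifter_tip (a point): midpoint of the blade's tip edge, 75 mm ahead of the grip, 1 mm above the blade's lower face
- dish: bystander: round grey pin dish, 84 mm across, 14 mm high, on the other side of the block from the lifter; origin under its centre
- spool_a: bystander: upright thread spool, 32 mm across, 50 mm high, beyond the block on the left; origin under its centre
- spool_b: bystander: the same kind of spool, beyond the block on the right
- spool_c: bystander: the same kind of spool, farthest on the left
- pen: bystander: marking pen lying on the table beyond the block, 130 mm long, 14 mm high; origin under its middle
- tape: bystander: round white tape measure lying flat, 52 mm across, 16 mm high, beyond the block on the right
- jar: bystander: clear jar with a steel cap, 60 mm across, 75 mm high, on the right; origin under its centre
Mind the look-alikes: they are no part of the job. Of the things that look like the lifter, the middle-sized one is meant. Several things have the shape of the plate; the one meant has the colours described above.

How it is judged (in metres and radians):
On the way, in this order (a step that is already met when the one before it is completed fails the run):
1. the plate, still lying boss down on the ledge, is pressed home against the step by the lifter with 4 to 14 N (x of plate_far in the frame of block above -0.0105 m and angle between the x axis of plate and the x axis of block, either way round below 0.04 rad and angle between plate's own z axis and vertical below 0.15 rad and contact force between lifter and plate between 4 and 14 N), for 0.3 s.
2. the plate is tipped up on the lifter's blade (angle between plate's own z axis and vertical between 0.6 and 1.7 rad and contact force between lifter and plate above 0.05 N), for 0.1 s.
3. the plate lies underside up on the deck (angle between plate's own z axis and vertical above 3.04 rad and x of plate_center in the frame of block above -0.004 m and z of plate_center in the frame of block below 0.028 m), for 0.2 s.
4. the turned plate is pressed home against the fence by the lifter with 4 to 14 N (angle between plate's own z axis and vertical above 3.04 rad and x of plate_near in the frame of block above 0.0685 m and angle between the x axis of plate and the x axis of block, either way round below 0.04 rad and contact force between lifter and plate between 4 and 14 N), for 0.3 s.
At the end, for the whole second after the job is handed in: Stitch plate flat (0.06 rad), underside up on the deck where it was pressed home at the fence (edge 68.5 mm or more along the block's x), square (0.04 rad), within 30 mm of the middle line, at rest; lifter blade down on the bare table (0.08 rad, 6 mm), at rest, clear of block and plate (angle between plate's own z axis and vertical above 3.08 rad and x of plate_near in the frame of block above 0.0685 m and angle between the x axis of plate and the x axis of block, either way round below 0.04 rad and z of plate_center in the frame of block between 0.022 and 0.027 m and y of plate_center in the frame of block between -0.03 and 0.03 m and linear speed of each of plate, lifter below 0.01 m/s and height (world z) of lifter below 0.006 m and angle between lifter's own z axis and vertical below 0.08 rad and contact force between lifter and block below 0.05 N and contact force between lifter and plate below 0.05 N); the robot touches nothing.
It fails at once if the fingers touch the plate (contact force between the fingers and plate above 0.3 N).
It fails at once if the lifter presses the plate with more than 16 N (contact force between lifter and plate above 16 N).
It fails at once if the lifter presses the block with more than 25 N (contact force between lifter and block above 25 N).
It fails at once if a gripper finger presses the block with more than 5 N (contact force between the fingers and block above 5 N).
It fails at once if a bystander is moved more than 15 mm (distance of any of dish, spool_a, spool_b, spool_c, pen, tape, jar from where it was at the start of the episode above 0.015 m).
It also fails if it takes over 72 s, if anything falls off the work surface, if the arm or the gripper's body presses on something with over 40 N, if the wrist force passes 120 N, or if a joint passes its speed limit or range.

## Working session

There is one attempt and no reset: what is moved stays moved. The work goes in short steps, Python scripts to look and compute and a tool call to move; the robot and the scene stay as the last step left them, time stands still between calls to the robot, and variables do not carry over. Pictures are saved under pics/ and viewed, at most 10 in all, crops included, and the job is handed in when it is done.

Besides the shell and the picture viewer there is one more tool, called after ">>>" by a JSON object that holds its "api" and its "payload", one argument or row to a line. apply_moves: Moves the arm, as the interface text tells. Its arguments: {"type":"object","properties":{"plan":{"type":"array"},"jaw":{"type":"number"}},"required":["plan"]}

```bash
ls; mkdir -p pics; python3 - <<'E'
from workcell import status, viewer
import cv2,numpy as np
print(status.get_obs())
for n in("top","side"):
    s=viewer.snapshot(n); cv2.imwrite(f"pics/{n}0.png",s["img"][:,:,::-1]); np.savez(f"{n}0.npz",**s)
    print({k:s[k] for k in("fovy","cx","cy","position","attitude")})
E
```

```text
pics
{'time': 0.0, 'q': array([ 1.01992255e+00,  8.79260480e-02,  1.37222747e+00, -8.70984181e-06,
        1.68359877e+00, -1.03116857e-01]), 'dq': array([ 1.04364521e-05, -9.84513329e-05, -3.22094701e-04,  1.29344229e-04,
       -1.45424321e-04,  6.27308487e-04]), 'effort': array([-1.18034877e-03, -3.40194798e+01, -3.02421641e+01,  7.18046352e-02,
        3.30724823e-02, -1.85340932e-04]), 'eef_pos': array([237.85769884, 495.32292878, 212.3335759 ]), 'ee_rot': array([-3.13944360e+00, -2.13689341e-04,  2.69383453e+00]), 'force': array([ 0.21332444, -0.11284544,  0.3284182 ]), 'ft_torque': array([0.0048306 , 0.0017037 , 0.00378098]), 'grasp_force': 0.0, 'finger_gap': 94.25927225615796}
{'fovy': 45.75132149908595, 'cx': 281.3136686146353, 'cy': 210.0645719086756, 'position': array([ 408.39160852,  -39.09114805, 1032.83074335]), 'attitude': array([-2.93145959e+00,  2.55956334e-03, -1.50832991e+00])}
{'fovy': 55.8412036884365, 'cx': 279.56153580951457, 'cy': 200.89016368167847, 'position': array([ 217.17681835, -584.33081964,  753.85349402]), 'attitude': array([-2.37654718e+00,  8.10294791e-04, -6.20985063e-01])}
```

View pics/top0.png

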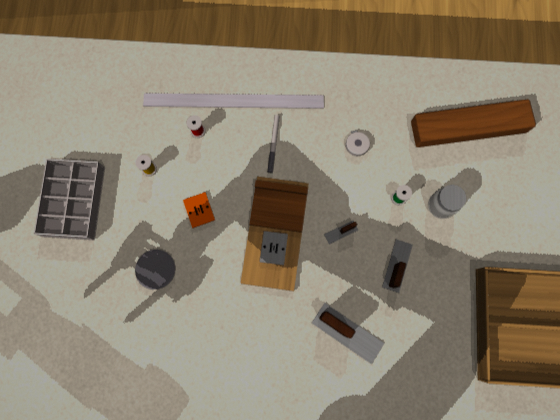

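View pics/side0.png

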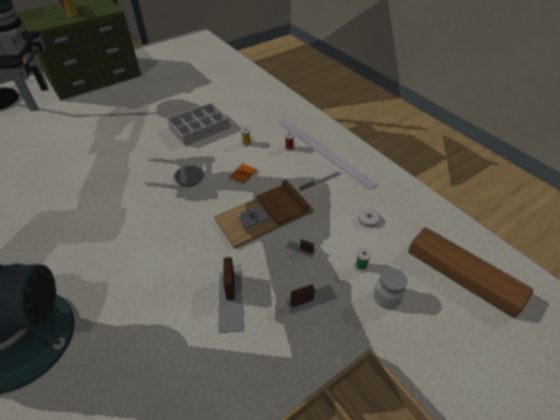

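The top view shows the block at about (275,235) px with the grey plate at (274,248) on the ledge; the orange plate at (199,210) is a decoy. There are three lifters, at (341,231) small, (398,265) middle and (348,333) large. In the side view the blade of the middle one points away to the right.

```bash
cat > h.py <<'E'
import numpy as np,cv2
from scipy.spatial.transform import Rotation as R
def cloud(s):
    d=np.asarray(s["depth"],float); h,w=d.shape; f=h/2/np.tan(np.radians(float(s["fovy"]))/2)
    u,v=np.meshgrid(np.arange(w),np.arange(h))
    p=np.stack([(u-s["cx"])/f*d,(v-s["cy"])/f*d,d],-1)
    return p@R.from_euler("xyz",s["attitude"]).as_matrix().T+s["position"]
def proj(s,P):
    f=210/np.tan(np.radians(float(s["fovy"]))/2)
    c=(np.atleast_2d(P)-s["position"])@R.from_euler("xyz",s["attitude"]).as_matrix()
    return c[:,:2]/c[:,2:]*f+[s["cx"],s["cy"]]
def rect(m,P):
    pts=P[m][:,:2].astype(np.float32); return cv2.minAreaRect(pts), pts.mean(0), len(pts)
def box(P,u0,u1,v0,v1,z0,z1):
    m=np.zeros(P.shape[:2],bool); m[v0:v1,u0:u1]=1
    return m&(P[...,2]>z0)&(P[...,2]<z1)
E
python3 - <<'E'
from h import *
s=dict(np.load("top0.npz")); P=cloud(s); img=s["img"]
np.set_printoptions(precision=1,suppress=True)
print("table z",np.median(P[300:330,200:230,2]),np.median(P[150:170,330:340,2]))
def show(n,m):
    r,c,k=rect(m,P); print(n,k,"mean",c,"rect c",np.array(r[0]),"size",np.array(r[1]),"ang",round(r[2],1),"z",np.percentile(P[m][:,2],[5,50,95]))
show("block>7",box(P,235,315,170,300,7,60))
show("upper>17.5",box(P,235,315,170,235,17.5,60))
show("fence",box(P,235,315,170,215,29,60))
show("plate",box(P,255,295,232,268,16.5,60))
for n,b in dict(small=(322,360,218,245),mid=(380,415,236,295),large=(310,388,300,365)).items():
    show(n+" grip",box(P,*b,25,80)); show(n+" all",box(P,*b,1,80))
show("dish",box(P,130,180,245,290,8,40))
g=cv2.resize(img[165:300,230:425],None,fx=4,fy=4,interpolation=cv2.INTER_CUBIC)
cv2.imwrite("pics/crop1.png",g[:,:,::-1])
E
```

```text
table z 0.16658001947098455 0.5638744530696158
block>7 5778 mean [574.4 -12.3] rect c [586.8 -13.1] size [110.2 246.6] ang 85.5 z [ 9.9 19.5 34.8]
upper>17.5 2435 mean [630.  -16.8] rect c [623.3 -16.1] size [109.8 108.2] ang 85.6 z [19.4 22.9 37. ]
fence 395 mean [668.7 -20.3] rect c [669.4 -19.8] size [109.4  15.6] ang 85.6 z [31.4 36.  39.3]
plate 772 mean [542.9 -12. ] rect c [538.7 -15.5] size [66.7 75. ] ang 83.9 z [18.3 21.4 24.4]
small grip 77 mean [ 594.3 -162.7] rect c [ 594.8 -163. ] size [ 9.3 32.7] ang 28.0 z [27.8 34.  36.9]
small all 508 mean [ 589.4 -149.9] rect c [ 590.5 -149.6] size [55.9 78.7] ang 3.3 z [ 1.1  2.5 34.7]
mid grip 241 mean [ 502.5 -261.2] rect c [ 502.9 -263. ] size [15.  49.6] ang 74.3 z [30.2 51.1 54.6]
mid all 1174 mean [ 524.4 -266.7] rect c [ 526.9 -268.9] size [122.   70.9] ang 0.8 z [ 1.2  3.1 52.8]
large grip 403 mean [ 399.1 -143.2] rect c [ 399.1 -144.6] size [68.3 19. ] ang 59.5 z [48.9 70.  73.1]
large all 2612 mean [ 385.6 -170.5] rect c [ 386.5 -174.1] size [125.3 158.3] ang 3.6 z [ 1.2  3.  70.9]
dish 1258 mean [485.4 227.4] rect c [485.8 227.6] size [80.1 82. ] ang 3.3 z [ 9.8 13.  16.4]
```

View pics/crop1.png

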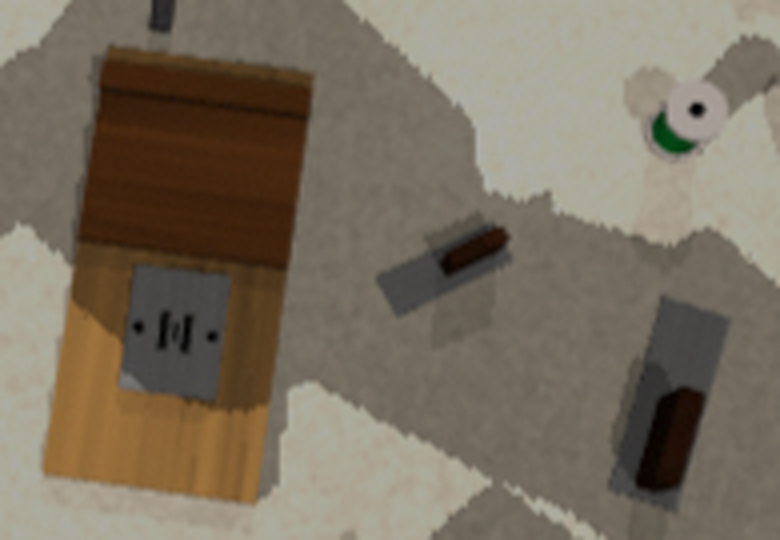

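The crop shows the plate lying a few mm short of the step, slightly askew. The middle lifter is at the right, with its tip pointing up (+x) and to the right. I'll refine the poses.

```bash
python3 - <<'E'
from h import *
np.set_printoptions(precision=1,suppress=True)
for nm in("top","side"):
    s=dict(np.load(nm+"0.npz")); P=cloud(s); img=s["img"].astype(int)
    def world(x0,x1,y0,y1,z0,z1): return (P[...,0]>x0)&(P[...,0]<x1)&(P[...,1]>y0)&(P[...,1]<y1)&(P[...,2]>z0)&(P[...,2]<z1)
    def show(n,m):
        r,c,k=rect(m,P); print(nm,n,k,"mean",c,"rect c",np.array(r[0]),"size",np.array(r[1]),"ang",round(r[2],1),"z",round(np.median(P[m][:,2]),1))
    show("grip top",world(460,545,-300,-230,47,60)); 
    show("blade",world(440,610,-310,-220,1.3,6)&(img.max(2)<140))
    sat=img.max(2)-img.min(2)
    show("plate",world(470,585,-60,30,15,28)&(sat<25))
    m=world(440,700,-90,60,6,60); a=np.radians(-4.5); L=P[m]-[586.8,-13.1,0]
    x=L[:,0]*np.cos(a)+L[:,1]*np.sin(a); y=-L[:,0]*np.sin(a)+L[:,1]*np.cos(a)
    for lo,hi in((-52,-30),(28,50)):
        k=(y>lo)&(y<hi); h=[np.median(L[k&(abs(x-t)<1.5),2]) if (k&(abs(x-t)<1.5)).any() else -1 for t in range(-130,130,3)]
        print("profile",lo,list(zip(range(-130,130,3),np.round(h,0).astype(int))))
    print("y extents",np.percentile(y,[1,99]))
E
```

```text
top grip top 182 mean [ 503.  -262.6] rect c [ 502.9 -263. ] size [14.6 49.3] ang 75.8 z 51.9
top blade 1189 mean [ 529.4 -266. ] rect c [ 524.9 -264.9] size [ 89.6 169.4] ang 89.8 z 2.5
top plate 744 mean [544. -12.] rect c [543.8 -11.8] size [49.5 64. ] ang 86.1 z 21.4
profile -52 [(-130, np.int64(-1)), (-127, np.int64(-1)), (-124, np.int64(12)), (-121, np.int64(12)), (-118, np.int64(12)), (-115, np.int64(12)), (-112, np.int64(13)), (-109, np.int64(12)), (-106, np.int64(13)), (-103, np.int64(12)), (-100, np.int64(12)), (-97, np.int64(13)), (-94, np.int64(12)), (-91, np.int64(13)), (-88, np.int64(11)), (-85, np.int64(13)), (-82, np.int64(13)), (-79, np.int64(13)), (-76, np.int64(11)), (-73, np.int64(12)), (-70, np.int64(13)), (-67, np.int64(12)), (-64, np.int64(13)), (-61, np.int64(12)), (-58, np.int64(13)), (-55, np.int64(12)), (-52, np.int64(13)), (-49, np.int64(13)), (-46, np.int64(13)), (-43, np.int64(12)), (-40, np.int64(13)), (-37, np.int64(12)), (-34, np.int64(12)), (-31, np.int64(12)), (-28, np.int64(12)), (-25, np.int64(13)), (-22, np.int64(12)), (-19, np.int64(13)), (-16, 
[... 6039 characters left out ...]
(21)), (32, np.int64(20)), (35, np.int64(21)), (38, np.int64(20)), (41, np.int64(21)), (44, np.int64(21)), (47, np.int64(21)), (50, np.int64(21)), (53, np.int64(22)), (56, np.int64(20)), (59, np.int64(21)), (62, np.int64(20)), (65, np.int64(21)), (68, np.int64(21)), (71, np.int64(20)), (74, np.int64(22)), (77, np.int64(30)), (80, np.int64(35)), (83, np.int64(35)), (86, np.int64(35)), (89, np.int64(35)), (92, np.int64(-1)), (95, np.int64(-1)), (98, np.int64(-1)), (101, np.int64(12)), (104, np.int64(12)), (107, np.int64(-1)), (110, np.int64(-1)), (113, np.int64(-1)), (116, np.int64(-1)), (119, np.int64(-1)), (122, np.int64(-1)), (125, np.int64(-1)), (128, np.int64(-1))]
y extents [-55.3  54.4]
```

>>> {"api": "apply_moves", "payload": {
  "plan": [
    {"tx": 0,"ty": -4,"tz": 0,"roll": -5},
    {"tx": 0,"ty": -8,"tz": 0,"roll": -10},
    {"tx": 0,"ty": -8,"tz": 0,"roll": -10}
  ],
  "jaw": 0.5
}}

```text
time: 0.35
eef_pos: [200.0, 417.9, 210.8]
ee_rot: [-3.133, -0.002, 2.871]
force: [-0.5, 0.7, 0.1]
finger_gap: 77.3
grasp_force: 0.0
```

```bash
cat >> h.py <<'E'
import json
def cmd0(): return json.load(open("cmd.json"))
def setcmd(x,y,z,yaw): json.dump([x,y,z,yaw],open("cmd.json","w"))
def row(tgt,c=None):
    """tgt world x,y,z mm, yaw deg (tool yaw) -> tx,ty,tz cm, roll deg"""
    c=c or cmd0(); a=np.radians(c[3]); d=np.array(tgt[:3])-c[:3]
    t=[d[0]*np.cos(a)+d[1]*np.sin(a), d[0]*np.sin(a)-d[1]*np.cos(a), -d[2]]
    return [round(v/10,3) for v in t]+[round(-(tgt[3]-c[3]),2)]
def after(r,c=None):
    c=c or cmd0(); a=np.radians(c[3]); x,y,z=[v*10 for v in r[:3]]
    return [c[0]+x*np.cos(a)+y*np.sin(a), c[1]+x*np.sin(a)-y*np.cos(a), c[2]-z, c[3]-r[3]]
def B(x,y,z=0):
    a=np.radians(-4.5); return [587.8+x*np.cos(a)-y*np.sin(a),-13.2+x*np.sin(a)+y*np.cos(a),z]
E
python3 - <<'E'
from h import *
c=after([0,-8,0,-10],[238.153,495.785,213.506,154.345]); print(c); setcmd(*c)
print(row([503,-263.3,120,165.4]), row([503,-263.3,213.5,165.4]))
E
```

```text
[np.float64(203.51690026629436), np.float64(423.67161292633114), 213.506, 164.345]
[np.float64(-47.375), np.float64(-58.067), np.float64(9.351), -1.06] [np.float64(-47.375), np.float64(-58.067), np.float64(0.001), -1.06]
```

>>> {"api": "apply_moves", "payload": {
  "plan": [
    {"tx": -2.5,"ty": -3.1,"tz": 0,"roll": 0},
    {"tx": -5,"ty": -6.2,"tz": 0,"roll": 0},
    {"tx": -7.5,"ty": -9.3,"tz": 0,"roll": 0},
    {"tx": -10,"ty": -12.4,"tz": 0,"roll": 0},
    {"tx": -12.5,"ty": -15.5,"tz": 0,"roll": 0}
  ]
}}

```text
time: 0.77
eef_pos: [282.2, 239.2, 213.4]
ee_rot: [3.141, 0.0, 2.869]
force: [1.4, 0.4, -0.2]
finger_gap: 47.8
grasp_force: 0.0
```

>>> {"api": "apply_moves", "payload": {
  "plan": [
    {"tx": -2.5,"ty": -3.1,"tz": 0,"roll": 0},
    {"tx": -5,"ty": -6.2,"tz": 0,"roll": 0},
    {"tx": -7.5,"ty": -9.3,"tz": 0,"roll": 0},
    {"tx": -10,"ty": -12.4,"tz": 0,"roll": 0},
    {"tx": -12.5,"ty": -15.5,"tz": 0,"roll": 0}
  ]
}}

```text
time: 1.18
eef_pos: [361.0, 55.8, 213.6]
ee_rot: [3.141, 0.001, 2.868]
force: [1.0, 1.3, -0.5]
finger_gap: 47.1
grasp_force: 0.0
```

>>> {"api": "apply_moves", "payload": {
  "plan": [
    {"tx": -2.5,"ty": -3.1,"tz": 0,"roll": 0},
    {"tx": -5,"ty": -6.2,"tz": 0,"roll": 0},
    {"tx": -7.5,"ty": -9.3,"tz": 0,"roll": 0},
    {"tx": -10,"ty": -12.4,"tz": 0,"roll": 0},
    {"tx": -12.5,"ty": -15.5,"tz": 0,"roll": 0}
  ]
}}

```text
time: 1.6
eef_pos: [439.5, -127.5, 213.3]
ee_rot: [3.141, 0.0, 2.867]
force: [0.5, 0.5, 0.3]
finger_gap: 47.1
grasp_force: 0.0
```

>>> {"api": "apply_moves", "payload": {
  "plan": [
    {"tx": -2.5,"ty": -3,"tz": 2,"roll": -1},
    {"tx": -5,"ty": -6,"tz": 4,"roll": -1},
    {"tx": -7.5,"ty": -9,"tz": 6.5,"roll": -1},
    {"tx": -9.9,"ty": -11.6,"tz": 9.3,"roll": -1},
    {"tx": -9.9,"ty": -11.6,"tz": 9.3,"roll": -1}
  ]
}}

```text
time: 2.02
eef_pos: [502.2, -266.5, 114.8]
ee_rot: [3.14, -0.007, 2.882]
force: [-0.3, 1.0, -0.7]
finger_gap: 46.9
grasp_force: 0.0
```

>>> {"api": "apply_moves", "payload": {
  "plan": [
    {"tx": 0,"ty": 0,"tz": 0,"roll": 0},
    {"tx": 0,"ty": 0,"tz": 0,"roll": 0}
  ]
}}

```text
time: 2.18
eef_pos: [502.8, -263.2, 119.9]
ee_rot: [3.14, -0.002, 2.885]
force: [-0.8, -0.3, 0.2]
finger_gap: 47.0
grasp_force: 0.0
```

>>> {"api": "apply_moves", "payload": {
  "plan": [
    {"tx": 0,"ty": 0,"tz": 3,"roll": 0},
    {"tx": 0,"ty": 0,"tz": 6,"roll": 0},
    {"tx": 0,"ty": 0,"tz": 8.5,"roll": 0},
    {"tx": 0,"ty": 0,"tz": 9.8,"roll": 0},
    {"tx": 0,"ty": 0,"tz": 10.4,"roll": 0}
  ]
}}

```text
time: 2.6
eef_pos: [502.4, -261.4, 16.1]
ee_rot: [3.141, -0.001, 2.888]
force: [-0.5, -0.0, -0.6]
finger_gap: 47.4
grasp_force: 0.0
```

>>> {"api": "apply_moves", "payload": {
  "plan": [
    {"tx": 0,"ty": 0,"tz": 0.1,"roll": 0},
    {"tx": 0,"ty": 0,"tz": 0.1,"roll": 0}
  ]
}}

```text
time: 2.77
eef_pos: [504.1, -263.3, 17.5]
ee_rot: [-3.141, 0.003, 2.887]
force: [0.7, -0.2, 0.2]
finger_gap: 46.7
grasp_force: 0.0
```

>>> {"api": "apply_moves", "payload": {
  "plan": [
    {"tx": 0,"ty": 0,"tz": 0,"roll": 0},
    {"tx": 0,"ty": 0,"tz": 0,"roll": 0},
    {"tx": 0,"ty": 0,"tz": 0,"roll": 0},
    {"tx": 0,"ty": 0,"tz": 0,"roll": 0},
    {"tx": 0,"ty": 0,"tz": 0,"roll": 0}
  ],
  "jaw": 0
}}

```text
time: 3.18
eef_pos: [503.4, -263.9, 16.0]
ee_rot: [-3.141, 0.001, 2.886]
force: [-0.7, -0.0, -0.1]
finger_gap: 17.2
grasp_force: 0.0
```

>>> {"api": "apply_moves", "payload": {
  "plan": [
    {"tx": 0,"ty": 0,"tz": 0,"roll": 0},
    {"tx": 0,"ty": 0,"tz": 0,"roll": 0},
    {"tx": 0,"ty": 0,"tz": 0,"roll": 0}
  ]
}}

```text
time: 3.43
eef_pos: [503.3, -263.7, 15.8]
ee_rot: [3.141, 0.0, 2.886]
force: [-1.0, 0.4, 2.7]
finger_gap: 13.9
grasp_force: 30.0
```

```bash
python3 - <<'E'
from h import *
c=[503.2,-263.3,15.5,165.35]; setcmd(*c)
print(B(-171,-2.3), row([*B(-171,-2.3)[:2],100,175.5]))
E
```

```text
[np.float64(417.14668001146106), np.float64(-2.0764044981247074), 0] [np.float64(14.932), np.float64(23.097), np.float64(-8.45), -10.15]
```

>>> {"api": "apply_moves", "payload": {
  "plan": [
    {"tx": 0,"ty": 0,"tz": -1,"roll": 0},
    {"tx": 0,"ty": 0,"tz": -3,"roll": 0},
    {"tx": 0,"ty": 0,"tz": -5.5,"roll": 0},
    {"tx": 0,"ty": 0,"tz": -7.5,"roll": 0},
    {"tx": 0,"ty": 0,"tz": -8.5,"roll": 0}
  ]
}}

```text
time: 3.85
eef_pos: [504.3, -264.6, 103.9]
ee_rot: [-3.14, 0.004, 2.886]
force: [-0.2, -1.2, -0.5]
finger_gap: 14.1
grasp_force: 30.0
```

>>> {"api": "apply_moves", "payload": {
  "plan": [
    {"tx": 0.8,"ty": 1.2,"tz": 0,"roll": 0},
    {"tx": 2.4,"ty": 3.7,"tz": 0,"roll": 0},
    {"tx": 4.3,"ty": 6.6,"tz": 0,"roll": 0},
    {"tx": 6.2,"ty": 9.5,"tz": 0,"roll": 0},
    {"tx": 8.1,"ty": 12.4,"tz": 0,"roll": 0}
  ]
}}

```text
time: 4.27
eef_pos: [455.0, -122.0, 99.8]
ee_rot: [3.141, -0.001, 2.885]
force: [0.5, 1.1, -0.9]
finger_gap: 14.3
grasp_force: 30.0
```

>>> {"api": "apply_moves", "payload": {
  "plan": [
    {"tx": 1.9,"ty": 2.9,"tz": 0,"roll": -3},
    {"tx": 3.8,"ty": 5.8,"tz": 0,"roll": -6},
    {"tx": 5.4,"ty": 8.3,"tz": 0,"roll": -9},
    {"tx": 6.4,"ty": 10,"tz": 0,"roll": -10.1},
    {"tx": 6.8,"ty": 10.7,"tz": 0,"roll": -10.1}
  ]
}}

```text
time: 4.68
eef_pos: [416.0, -0.3, 100.1]
ee_rot: [3.141, -0.001, 3.065]
force: [-0.1, -0.8, -0.6]
finger_gap: 14.0
grasp_force: 30.0
```

>>> {"api": "apply_moves", "payload": {
  "plan": [
    {"tx": 0,"ty": 0,"tz": 1.5,"roll": 0},
    {"tx": 0,"ty": 0,"tz": 3,"roll": 0},
    {"tx": 0,"ty": 0,"tz": 4.5,"roll": 0},
    {"tx": 0,"ty": 0,"tz": 5.5,"roll": 0},
    {"tx": 0,"ty": 0,"tz": 5.5,"roll": 0}
  ]
}}

```text
time: 5.1
eef_pos: [415.5, -2.8, 42.9]
ee_rot: [3.142, -0.005, 3.061]
force: [-1.3, -0.0, -1.6]
finger_gap: 13.9
grasp_force: 30.0
```

```bash
python3 - <<'E'
from h import *
from workcell import status, viewer
np.set_printoptions(precision=1,suppress=True)
s=viewer.snapshot("top"); np.savez("top1.npz",**s); P=cloud(s); o=status.get_obs(); print(o["eef_pos"],np.degrees(o["ee_rot"]),o["force"])
s2=viewer.snapshot("side"); np.savez("side1.npz",**s2)
g=[cv2.resize(s["img"][225:315,235:325],None,fx=4,fy=4),cv2.resize(s2["img"][165:255,200:290],None,fx=4,fy=4)]
cv2.imwrite("pics/c2.png",np.hstack(g)[:,:,::-1])
E
```

```text
[416.5  -2.8  44.3] [-180.    -0.2  175.4] [ 0.3  0.2 -1.5]
```

View pics/c2.png

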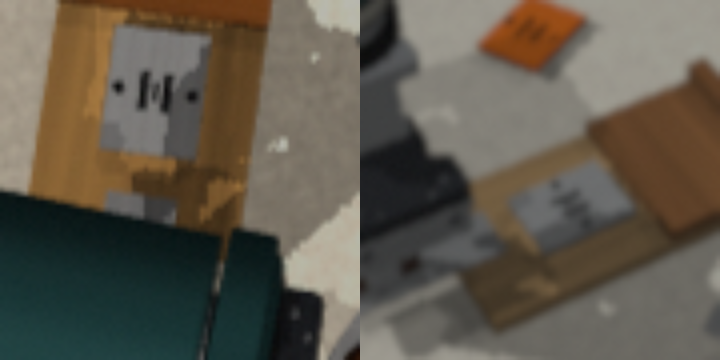

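The blade's tip is visible in the top crop at about (140,195), in front of the plate's near edge at (150,155). It looks a few mm left of the plate's middle, so I'll quantify that with depth.

```bash
python3 - <<'E'
from h import *
np.set_printoptions(precision=1,suppress=True)
s=dict(np.load("top1.npz")); P=cloud(s); img=s["img"].astype(int)
sat=img.max(2)-img.min(2); a=np.radians(-4.5)
L=P-[587.8,-13.2,0]; x=L[...,0]*np.cos(a)+L[...,1]*np.sin(a); y=-L[...,0]*np.sin(a)+L[...,1]*np.cos(a); z=P[...,2]
b=(x>-130)&(x<-80)&(abs(y)<40)&(z>22)&(z<40)
print("blade",b.sum(),np.percentile(x[b],[1,50,99]),np.percentile(y[b],[1,50,99]),np.percentile(z[b],[5,50,95]))
for t in range(-110,-88,3):
    k=b&(abs(x-t)<2)
    if k.sum(): print(t,k.sum(),y[k].min(),y[k].max(),np.median(z[k]))
m=(x>-80)&(x<-5)&(abs(y)<40)&(z>16)&(z<28)&(sat<40)
print("plate",m.sum(),np.percentile(x[m],[1,99]),np.percentile(y[m],[1,50,99]),cv2.minAreaRect(np.c_[x[m],y[m]].astype(np.float32)))
E
```

```text
blade 105 [-109.7 -103.5  -97.7] [-21.4  -4.7  13.7] [26.2 28.9 31.4]
-110 11 -21.035408097376337 9.64529440078799 28.51589775348691
-107 33 -20.796980335786976 13.742945128153092 28.823495412437637
-104 37 -20.52051622500963 14.241066272021776 29.007602715619328
-101 36 -21.626190570925715 12.61407203881761 29.053642683059365
-98 22 -21.626190570925715 13.050449661197808 28.52872879661271
plate 754 [-75.  -12.6] [-26.8  -2.4  22.1] ((-43.265357971191406, -2.2042713165283203), (65.98228454589844, 49.929359436035156), 0.8956100940704346)
```

>>> {"api": "apply_moves", "payload": {
  "plan": [
    {"tx": 0,"ty": 0.1,"tz": 0.6,"roll": 0},
    {"tx": 0,"ty": 0.1,"tz": 1.1,"roll": 0},
    {"tx": 0,"ty": 0.1,"tz": 1.4,"roll": 0},
    {"tx": 0,"ty": 0.1,"tz": 1.6,"roll": 0},
    {"tx": 0,"ty": 0.1,"tz": 1.6,"roll": 0}
  ]
}}

```text
time: 5.62
eef_pos: [417.2, -1.5, 29.0]
ee_rot: [3.141, -0.001, 3.062]
force: [0.3, -0.5, -1.5]
finger_gap: 13.5
grasp_force: 30.0
```

>>> {"api": "apply_moves", "payload": {
  "plan": [
    {"tx": 0,"ty": 0,"tz": 0,"roll": 0},
    {"tx": 0,"ty": 0,"tz": 0,"roll": 0},
    {"tx": 0,"ty": 0,"tz": 0,"roll": 0}
  ]
}}

```text
time: 5.87
eef_pos: [417.7, -1.5, 29.7]
ee_rot: [3.142, 0.001, 3.062]
force: [0.1, -0.7, -0.3]
finger_gap: 13.8
grasp_force: 30.0
```

>>> {"api": "apply_moves", "payload": {
  "plan": [
    {"tx": 0,"ty": 0,"tz": 0.11,"roll": 0},
    {"tx": 0,"ty": 0,"tz": 0.11,"roll": 0},
    {"tx": -0.3,"ty": 0,"tz": 0.11,"roll": 0},
    {"tx": -0.8,"ty": 0,"tz": 0.11,"roll": 0},
    {"tx": -1.3,"ty": 0,"tz": 0.11,"roll": 0}
  ]
}}

```text
time: 6.28
eef_pos: [431.0, -2.6, 28.5]
ee_rot: [3.142, 0.001, 3.062]
force: [0.1, 0.3, -0.2]
finger_gap: 14.0
grasp_force: 30.0
```

>>> {"api": "apply_moves", "payload": {
  "plan": [
    {"tx": -0.4,"ty": 0,"tz": 0,"roll": 0},
    {"tx": -0.8,"ty": 0,"tz": 0,"roll": 0},
    {"tx": -1.1,"ty": 0,"tz": 0,"roll": 0},
    {"tx": -1.3,"ty": 0,"tz": 0,"roll": 0},
    {"tx": -1.3,"ty": 0,"tz": 0,"roll": 0}
  ]
}}

```text
time: 6.7
eef_pos: [443.9, -3.6, 28.4]
ee_rot: [3.142, 0.0, 3.062]
force: [0.5, -0.2, -0.2]
finger_gap: 13.8
grasp_force: 30.0
```

>>> {"api": "apply_moves", "payload": {
  "plan": [
    {"tx": 0,"ty": 0,"tz": 0,"roll": 0},
    {"tx": 0,"ty": 0,"tz": 0,"roll": 0}
  ]
}}

```text
time: 6.87
eef_pos: [443.2, -3.5, 28.3]
ee_rot: [3.142, -0.0, 3.062]
force: [0.0, 0.3, -1.0]
finger_gap: 13.5
grasp_force: 30.0
```

>>> {"api": "apply_moves", "payload": {
  "plan": [
    {"tx": -0.2,"ty": 0,"tz": 0,"roll": 0},
    {"tx": -0.4,"ty": 0,"tz": 0,"roll": 0},
    {"tx": -0.6,"ty": 0,"tz": 0,"roll": 0},
    {"tx": -0.75,"ty": 0,"tz": 0,"roll": 0},
    {"tx": -0.9,"ty": 0,"tz": 0,"roll": 0}
  ]
}}

```text
time: 7.28
eef_pos: [452.1, -4.2, 28.3]
ee_rot: [3.141, -0.001, 3.062]
force: [-2.2, 0.8, 0.3]
finger_gap: 13.9
grasp_force: 30.0
```

>>> {"api": "apply_moves", "payload": {
  "plan": [
    {"tx": -0.1,"ty": 0,"tz": 0,"roll": 0},
    {"tx": -0.2,"ty": 0,"tz": 0,"roll": 0},
    {"tx": -0.3,"ty": 0,"tz": 0,"roll": 0},
    {"tx": -0.4,"ty": 0,"tz": 0,"roll": 0},
    {"tx": -0.5,"ty": 0,"tz": 0,"roll": 0}
  ]
}}

```text
time: 7.7
eef_pos: [457.4, -4.7, 28.3]
ee_rot: [3.141, -0.0, 3.062]
force: [-1.0, 1.1, -1.1]
finger_gap: 13.8
grasp_force: 30.0
```

>>> {"api": "apply_moves", "payload": {
  "plan": [
    {"tx": -0.05,"ty": 0,"tz": 0,"roll": 0},
    {"tx": -0.1,"ty": 0,"tz": 0,"roll": 0},
    {"tx": -0.15,"ty": 0,"tz": 0,"roll": 0},
    {"tx": -0.2,"ty": 0,"tz": 0,"roll": 0}
  ]
}}

```text
time: 8.03
eef_pos: [459.4, -4.8, 28.3]
ee_rot: [3.142, -0.0, 3.062]
force: [-1.3, 0.5, -1.6]
finger_gap: 13.8
grasp_force: 30.0
```

>>> {"api": "apply_moves", "payload": {
  "plan": [
    {"tx": -0.05,"ty": 0,"tz": 0,"roll": 0},
    {"tx": -0.1,"ty": 0,"tz": 0,"roll": 0},
    {"tx": -0.15,"ty": 0,"tz": 0,"roll": 0}
  ]
}}

```text
time: 8.28
eef_pos: [460.3, -4.9, 28.4]
ee_rot: [3.142, -0.002, 3.062]
force: [-4.1, 0.4, 1.2]
finger_gap: 13.7
grasp_force: 30.0
```

>>> {"api": "apply_moves", "payload": {
  "plan": [
    {"tx": -0.03,"ty": 0,"tz": 0,"roll": 0},
    {"tx": -0.03,"ty": 0,"tz": 0,"roll": 0}
  ]
}}

```text
time: 8.45
eef_pos: [460.3, -4.9, 28.4]
ee_rot: [3.142, -0.002, 3.062]
force: [-5.2, 0.1, 2.9]
finger_gap: 13.7
grasp_force: 30.0
```

>>> {"api": "apply_moves", "payload": {
  "plan": [
    {"tx": -0.04,"ty": 0,"tz": 0,"roll": 0},
    {"tx": -0.04,"ty": 0,"tz": 0,"roll": 0},
    {"tx": -0.04,"ty": 0,"tz": 0,"roll": 0}
  ]
}}

```text
time: 8.7
eef_pos: [460.3, -4.9, 28.4]
ee_rot: [-3.142, -0.003, 3.062]
force: [-6.5, 0.1, 4.1]
finger_gap: 13.6
grasp_force: 30.0
```

>>> {"api": "apply_moves", "payload": {
  "plan": [
    {"tx": -0.04,"ty": 0,"tz": 0,"roll": 0},
    {"tx": -0.04,"ty": 0,"tz": 0,"roll": 0},
    {"tx": -0.04,"ty": 0,"tz": 0,"roll": 0},
    {"tx": -0.04,"ty": 0,"tz": 0,"roll": 0},
    {"tx": -0.04,"ty": 0,"tz": 0,"roll": 0}
  ]
}}

```text
time: 9.12
eef_pos: [460.3, -4.9, 28.3]
ee_rot: [3.142, -0.004, 3.062]
force: [-7.5, 0.5, 3.8]
finger_gap: 14.0
grasp_force: 30.0
```

>>> {"api": "apply_moves", "payload": {
  "plan": [
    {"tx": 0,"ty": 0,"tz": 0,"roll": 0},
    {"tx": 0,"ty": 0,"tz": 0,"roll": 0}
  ]
}}

```text
time: 9.28
eef_pos: [460.3, -4.9, 28.3]
ee_rot: [3.142, -0.004, 3.062]
force: [-6.6, -0.2, 3.7]
finger_gap: 13.9
grasp_force: 30.0
```

```bash
cat > chk.py <<'E'
from h import *
from workcell import status, viewer
import sys
np.set_printoptions(precision=1,suppress=True)
s=viewer.snapshot("top"); P=cloud(s); img=s["img"].astype(int)
sat=img.max(2)-img.min(2); a=np.radians(-4.5); z0,z1=map(float,sys.argv[1:3]); x0,x1=map(float,sys.argv[3:5])
L=P-[587.8,-13.2,0]; x=L[...,0]*np.cos(a)+L[...,1]*np.sin(a); y=-L[...,0]*np.sin(a)+L[...,1]*np.cos(a); z=P[...,2]
m=(x>x0)&(x<x1)&(abs(y)<45)&(z>z0)&(z<z1)&(sat<40)
print("plate",m.sum(),np.percentile(x[m],[1,50,99]),np.percentile(y[m],[1,50,99]),"z",np.percentile(z[m],[5,50,95]),cv2.minAreaRect(np.c_[x[m],y[m]].astype(np.float32)))
E
python3 chk.py 16 28 -80 2
```

```text
plate 479 [-41.6 -21.7  -1.7] [-27.2  -3.6  22. ] z [18.3 21.3 24.2] ((-21.408653259277344, -9.712871551513672), (64.88838195800781, 41.80222702026367), 87.07305145263672)
```

>>> {"api": "apply_moves", "payload": {
  "plan": [
    {"tx": 0.06,"ty": 0,"tz": -0.1,"roll": 0},
    {"tx": 0.1,"ty": 0,"tz": -0.3,"roll": 0},
    {"tx": 0.12,"ty": 0,"tz": -0.5,"roll": 0},
    {"tx": 0.12,"ty": 0,"tz": -0.7,"roll": 0},
    {"tx": 0.12,"ty": 0,"tz": -0.9,"roll": 0}
  ]
}}

```text
time: 9.75
eef_pos: [460.0, -4.8, 37.1]
ee_rot: [3.141, -0.002, 3.062]
force: [-4.5, 0.6, -2.4]
finger_gap: 14.0
grasp_force: 30.0
```

>>> {"api": "apply_moves", "payload": {
  "plan": [
    {"tx": 0,"ty": 0,"tz": -0.25,"roll": 0},
    {"tx": -0.06,"ty": 0,"tz": -0.6,"roll": 0},
    {"tx": -0.15,"ty": 0,"tz": -0.95,"roll": 0},
    {"tx": -0.28,"ty": 0,"tz": -1.4,"roll": 0},
    {"tx": -0.45,"ty": 0,"tz": -1.75,"roll": 0}
  ]
}}

```text
time: 10.17
eef_pos: [463.9, -5.2, 55.3]
ee_rot: [3.142, -0.003, 3.062]
force: [-7.7, 0.1, 1.5]
finger_gap: 13.8
grasp_force: 30.0
```

>>> {"api": "apply_moves", "payload": {
  "plan": [
    {"tx": 0,"ty": 0,"tz": -0.25,"roll": 0},
    {"tx": -0.18,"ty": 0,"tz": -0.55,"roll": 0},
    {"tx": -0.43,"ty": 0,"tz": -0.8,"roll": 0},
    {"tx": -0.73,"ty": 0,"tz": -1.1,"roll": 0},
    {"tx": -1.03,"ty": 0,"tz": -1.35,"roll": 0}
  ]
}}

```text
time: 10.58
eef_pos: [477.8, -6.4, 70.0]
ee_rot: [-3.142, 0.006, 3.062]
force: [-0.8, 0.2, -2.1]
finger_gap: 13.9
grasp_force: 30.0
```

```bash
python3 - <<'E'
from h import *
from workcell import status, viewer
np.set_printoptions(precision=2,suppress=True)
s=viewer.snapshot("side"); o=status.get_obs(); print(o["eef_pos"],o["force"])
cv2.imwrite("pics/s3.png",cv2.resize(s["img"][140:260,190:340],None,fx=4,fy=4)[:,:,::-1])
E
```

```text
[478.63  -6.47  70.43] [ 0.02 -0.13 -0.72]
```

View pics/s3.png

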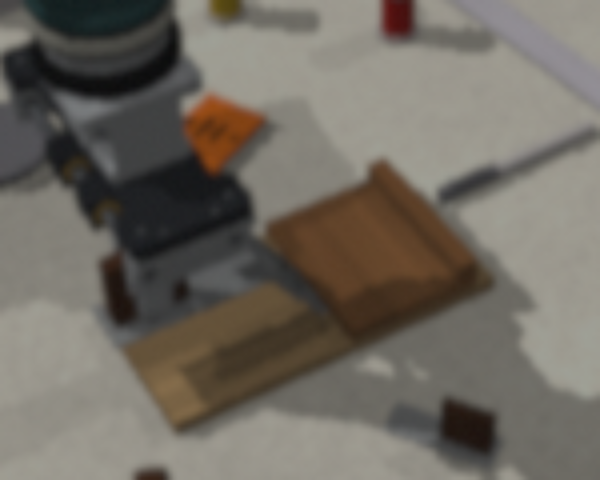

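The side view shows the blade at about (220,280), and a dark strip by the step from (260,240) to (330,310) that must be the tipped plate. I'll check its height by depth.

```bash
python3 - <<'E'
from h import *
from workcell import status, viewer
np.set_printoptions(precision=1,suppress=True)
a=np.radians(-4.5)
for n in ("top","side"):
    s=viewer.snapshot(n); P=cloud(s); L=P-[587.8,-13.2,0]; x=L[...,0]*np.cos(a)+L[...,1]*np.sin(a); y=-L[...,0]*np.sin(a)+L[...,1]*np.cos(a); z=P[...,2]
    for x0 in range(-80,20,5):
        m=(x>=x0)&(x<x0+5)&(abs(y+3)<28)&(z<110)&(z>0)
        if m.sum(): print(n,x0,m.sum(),np.percentile(z[m],[5,50,95]), np.percentile(y[m],[2,98]))
E
```

```text
top -15 2 [25.7 26.7 27.7] [-27.4 -25.5]
top -10 34 [15.4 20.9 26.4] [-29.2  18.3]
top -5 78 [14.6 20.8 23.9] [-30.5  23.6]
top 0 65 [19.1 22.6 25.2] [-29.3  23.7]
top 5 65 [19.7 22.3 24.9] [-29.4  23. ]
top 10 63 [19.4 22.4 24.9] [-30.  23.]
top 15 66 [19.6 22.6 25.4] [-29.3  24.2]
side -80 49 [ 9.  12.1 56.1] [-28.2  12.5]
side -75 47 [ 9.4 13.4 56.6] [-26.4  14.5]
side -70 50 [ 8.8 12.2 57.5] [-27.3  13.9]
side -65 46 [ 9.7 12.4 57.1] [-27.7  14.1]
side -60 44 [ 9.9 12.  56.5] [-27.2  12.4]
side -55 49 [ 9.7 12.2 56.4] [-30.2  14.6]
side -50 47 [ 8.3 12.4 57.3] [-24.6  15.7]
side -45 49 [ 9.1 12.6 66.7] [-26.7  11.2]
side -40 60 [10.  14.3 68.5] [-28.7  14.6]
side -35 39 [ 9.5 12.2 62.5] [-27.7  11.6]
side -30 45 [ 9.  11.9 54.1] [-28.3  15.7]
side -25 46 [ 8.1 11.9 46. ] [-29.4  15.9]
side -20 35 [ 9.5 12.3 36.4] [-29.7  19.7]
side -15 22 [ 9.6 22.6 29.5] [-28.7  11.9]
side -10 18 [ 9.7 16.  21. ] [-30.6  20.9]
side -5 52 [12.8 19.6 22.7] [-28.7  21.4]
side 0 30 [19.3 20.9 23.7] [-29.4  22.9]
side 5 32 [19.2 20.7 23.4] [-29.2  24.2]
side 10 31 [18.3 21.1 23.3] [-28.3  23.3]
side 15 31 [19.1 20.6 22.7] [-30.2  21.7]
```

The depth shows the plate tipped to about 58° on the blade (z 68 mm at its upper edge), as planned. Continuing the arc.

>>> {"api": "apply_moves", "payload": {
  "plan": [
    {"tx": -0.3,"ty": 0,"tz": -0.2,"roll": 0},
    {"tx": -0.65,"ty": 0,"tz": -0.35,"roll": 0},
    {"tx": -1.0,"ty": 0,"tz": -0.5,"roll": 0},
    {"tx": -1.35,"ty": 0,"tz": -0.63,"roll": 0},
    {"tx": -1.7,"ty": 0,"tz": -0.72,"roll": 0}
  ]
}}

```text
time: 11.15
eef_pos: [493.3, -7.6, 76.0]
ee_rot: [3.142, 0.001, 3.062]
force: [-0.3, -0.5, -0.2]
finger_gap: 13.6
grasp_force: 30.0
```

>>> {"api": "apply_moves", "payload": {
  "plan": [
    {"tx": -0.3,"ty": 0,"tz": -0.06,"roll": 0},
    {"tx": -0.6,"ty": 0,"tz": -0.1,"roll": 0},
    {"tx": -0.9,"ty": 0,"tz": -0.13,"roll": 0},
    {"tx": -1.2,"ty": 0,"tz": -0.13,"roll": 0},
    {"tx": -1.5,"ty": 0,"tz": -0.13,"roll": 0}
  ]
}}

```text
time: 11.57
eef_pos: [508.5, -8.7, 77.9]
ee_rot: [-3.142, 0.002, 3.062]
force: [-0.2, 0.2, 5.4]
finger_gap: 13.9
grasp_force: 30.0
```

>>> {"api": "apply_moves", "payload": {
  "plan": [
    {"tx": 0,"ty": 0,"tz": -0.1,"roll": 0},
    {"tx": -0.1,"ty": 0,"tz": -0.25,"roll": 0},
    {"tx": -0.3,"ty": 0,"tz": -0.35,"roll": 0},
    {"tx": -0.5,"ty": 0,"tz": -0.4,"roll": 0}
  ]
}}

```text
time: 11.9
eef_pos: [511.9, -9.0, 80.2]
ee_rot: [3.141, -0.002, 3.062]
force: [-0.4, -1.1, -1.4]
finger_gap: 13.7
grasp_force: 30.0
```

>>> {"api": "apply_moves", "payload": {
  "plan": [
    {"tx": -0.25,"ty": 0,"tz": 0,"roll": 0},
    {"tx": -0.5,"ty": 0,"tz": 0,"roll": 0},
    {"tx": -0.8,"ty": 0,"tz": 0,"roll": 0},
    {"tx": -1.1,"ty": 0,"tz": 0,"roll": 0},
    {"tx": -1.4,"ty": 0,"tz": 0,"roll": 0}
  ]
}}

```text
time: 12.32
eef_pos: [526.7, -10.2, 80.8]
ee_rot: [3.141, -0.0, 3.062]
force: [0.0, -0.4, -0.2]
finger_gap: 13.7
grasp_force: 30.0
```

```bash
python3 - <<'E'
from h import *
from workcell import status, viewer
np.set_printoptions(precision=2,suppress=True)
s=viewer.snapshot("side"); t=viewer.snapshot("top"); o=status.get_obs(); print(o["eef_pos"],o["force"])
a=cv2.resize(s["img"][140:260,200:320],None,fx=3,fy=3); b=cv2.resize(t["img"][170:290,230:350],None,fx=3,fy=3)
cv2.imwrite("pics/s4.png",np.hstack([a,b])[:,:,::-1])
E
```

```text
[526.87 -10.23  80.84] [-0.41 -0.24 -1.  ]
```

View pics/s4.png

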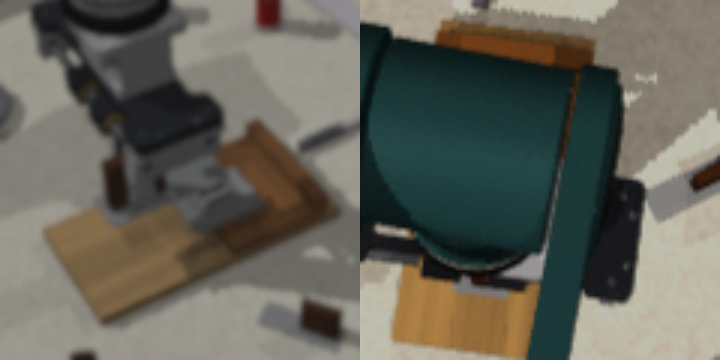

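The side view shows the plate lying on the deck, boss up, at about (215,205), under the raised blade. I'll back off and measure.

>>> {"api": "apply_moves", "payload": {
  "plan": [
    {"tx": 0.8,"ty": 0,"tz": 0,"roll": 0},
    {"tx": 2,"ty": 0,"tz": 0,"roll": 0},
    {"tx": 3.5,"ty": 0,"tz": 0,"roll": 0},
    {"tx": 4.8,"ty": 0,"tz": 0,"roll": 0},
    {"tx": 5.5,"ty": 0,"tz": 0,"roll": 0}
  ]
}}

```text
time: 12.83
eef_pos: [469.5, -5.5, 80.6]
ee_rot: [3.141, -0.001, 3.062]
force: [-0.4, -0.0, -0.6]
finger_gap: 13.7
grasp_force: 30.0
```

```bash
python3 - <<'E'
from h import *
from workcell import status, viewer
np.set_printoptions(precision=1,suppress=True)
a=np.radians(-4.5)
o=status.get_obs(); print(o["eef_pos"],o["force"])
for n in ("side","top"):
    s=viewer.snapshot(n); P=cloud(s); L=P-[587.8,-13.2,0]; x=L[...,0]*np.cos(a)+L[...,1]*np.sin(a); y=-L[...,0]*np.sin(a)+L[...,1]*np.cos(a); z=P[...,2]
    img=s["img"].astype(int); sat=img.max(2)-img.min(2)
    for x0 in range(-20,76,6):
        m=(x>=x0)&(x<x0+6)&(abs(y+3)<40)&(z<45)&(z>5)&(sat<35)
        if m.sum()>4: print(n,x0,m.sum(),np.percentile(z[m],[5,50,95]), np.percentile(y[m],[2,50,98]))
    m=(x>-25)&(x<80)&(abs(y+3)<45)&(z<38)&(z>(23 if n=="side" else 24.5))&(sat<35)
    print(m.sum(),np.percentile(x[m],[1,50,99]),cv2.minAreaRect(np.c_[x[m],y[m]].astype(np.float32)))
    g=s["img"][140:260,200:320] if n=="side" else s["img"][170:290,230:350]
    cv2.imwrite(f"pics/p5{n}.png",cv2.resize(g,None,fx=3,fy=3)[:,:,::-1])
cv2.imwrite("pics/p5.png",np.hstack([cv2.imread("pics/p5side.png"),cv2.imread("pics/p5top.png")]))
E
```

```text
[469.5  -5.5  80.6] [-0.4 -0.  -0.6]
side -20 62 [ 9.5 21.4 27.1] [-38.6 -11.1  23.9]
side -14 67 [ 9.6 24.9 28.6] [-40.8 -11.9  22.9]
side -8 65 [11.3 25.6 31.6] [-40.5 -16.7  31.5]
side -2 42 [21.9 28.4 31.6] [-29.6  -8.8  23.7]
side 4 40 [21.  28.  31.1] [-29.2  -8.   22.3]
side 10 41 [21.7 27.5 32.2] [-28.6  -9.7  24.6]
side 16 37 [21.5 27.8 30.7] [-28.4  -6.7  22.4]
side 22 45 [21.4 27.6 31.5] [-28.7  -9.6  27.5]
side 28 34 [22.6 25.4 27.8] [-29.3  -9.4  24.4]
side 34 36 [21.  25.6 28.6] [-28.7  -3.2  21.4]
side 40 20 [19.7 25.1 26.6] [-26.6  -4.8  24.7]
side 46 6 [18.  19.7 21.1] [-12.4  -0.6  21.8]
390 [-21.7   8.5  41.8] ((10.147092819213867, -1.4763984680175781), (65.16027069091797, 57.002952575683594), 1.8365495204925537)
top -20 52 [11.8 26.9 30.5] [-36.9  -9.6  19.5]
top -14 72 [23.8 27.3 30. ] [-26.6  -2.7  22.2]
top -8 74 [24.5 29.2 33.1] [-25.8  -3.   20.8]
top -2 75 [24.6 30.3 34.9] [-25.9  -2.9  21.8]
top 4 66 [24.6 30.2 33.1] [-26.4  -2.2  20.9]
top 10 69 [25.6 30.6 33.3] [-26.3  -1.8  20.8]
top 16 74 [24.9 30.2 33.8] [-25.7  -3.7  22.2]
top 22 66 [25.8 30.  33.8] [-26.6  -2.8  20.4]
top 28 61 [25.1 28.  31.1] [-25.5  -1.1  22.1]
top 34 73 [24.4 27.2 30.2] [-26.3  -2.1  20.9]
top 40 49 [20.6 25.5 30.1] [-26.4  -3.7  19.6]
669 [-17.1  12.2  42.4] ((13.376480102539062, -2.42340087890625), (49.664695739746094, 63.82402801513672), 89.90863037109375)
```

View pics/p5.png

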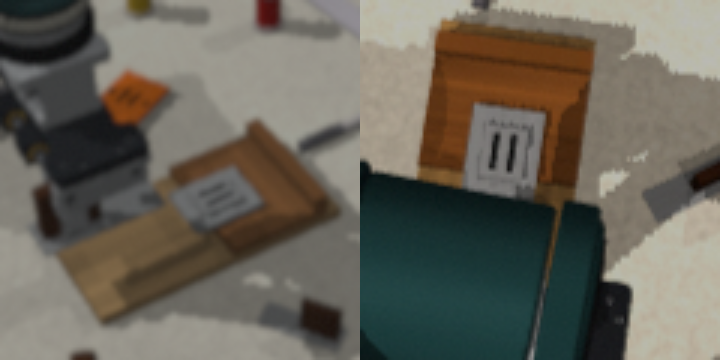

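The plate is flat and square, boss up, spanning block x from -18 to 45 mm. I'll lower the blade behind it to deck level and push.

>>> {"api": "apply_moves", "payload": {
  "plan": [
    {"tx": 0,"ty": 0,"tz": 0.8,"roll": 0},
    {"tx": 0,"ty": 0,"tz": 2,"roll": 0},
    {"tx": 0,"ty": 0,"tz": 3.2,"roll": 0},
    {"tx": 0,"ty": 0,"tz": 3.9,"roll": 0},
    {"tx": 0,"ty": 0,"tz": 4.2,"roll": 0}
  ]
}}

```text
time: 13.35
eef_pos: [470.9, -5.7, 37.1]
ee_rot: [3.141, -0.003, 3.062]
force: [0.5, -0.2, -1.4]
finger_gap: 13.8
grasp_force: 30.0
```

>>> {"api": "apply_moves", "payload": {
  "plan": [
    {"tx": 0,"ty": 0,"tz": 0,"roll": 0},
    {"tx": -0.3,"ty": 0,"tz": 0,"roll": 0},
    {"tx": -0.8,"ty": 0,"tz": 0,"roll": 0},
    {"tx": -1.3,"ty": 0,"tz": 0,"roll": 0},
    {"tx": -1.7,"ty": 0,"tz": 0,"roll": 0}
  ]
}}

```text
time: 13.77
eef_pos: [489.9, -7.3, 39.6]
ee_rot: [3.142, 0.002, 3.062]
force: [0.1, 0.8, -1.2]
finger_gap: 13.8
grasp_force: 30.0
```

```bash
python3 - <<'E'
from h import *
from workcell import status, viewer
np.set_printoptions(precision=1,suppress=True)
a=np.radians(-4.5)
s=viewer.snapshot("side"); o=status.get_obs(); print(o["eef_pos"],o["force"])
P=cloud(s); L=P-[587.8,-13.2,0]; x=L[...,0]*np.cos(a)+L[...,1]*np.sin(a); y=-L[...,0]*np.sin(a)+L[...,1]*np.cos(a); z=P[...,2]
for x0 in range(-60,0,4):
    m=(x>=x0)&(x<x0+4)&(abs(y+3)<16)&(z<45)&(z>5)
    if m.sum()>4: print(x0,m.sum(),np.percentile(z[m],[5,25,50,75,95]))
E
```

```text
[490.4  -7.4  39.6] [ 0.6 -0.8 -0.6]
-60 17 [10.3 13.  23.5 25.1 28. ]
-56 12 [11.1 13.3 24.9 26.  26.5]
-52 18 [ 9.3 15.4 24.7 25.6 26.6]
-48 17 [10.9 21.7 23.5 24.5 27.3]
-44 15 [ 9.6 11.9 24.  25.  27.1]
-40 15 [ 9.4 11.9 23.5 24.8 25.9]
-36 15 [10.  11.8 23.9 25.5 27.1]
-32 14 [ 9.3 15.5 24.3 24.9 26.9]
-28 17 [10.3 13.5 23.7 24.6 26.5]
-24 18 [10.2 21.5 23.3 25.5 27.3]
-20 18 [ 9.7 23.5 25.  26.  27.8]
-16 15 [24.7 25.3 26.3 27.2 27.6]
-12 19 [23.5 24.9 25.8 26.6 29.9]
-8 19 [24.9 28.  29.  30.7 30.9]
-4 19 [23.  28.  29.5 30.2 31.7]
```

>>> {"api": "apply_moves", "payload": {
  "plan": [
    {"tx": -0.2,"ty": 0,"tz": 0,"roll": 0},
    {"tx": -0.4,"ty": 0,"tz": 0,"roll": 0},
    {"tx": -0.6,"ty": 0,"tz": 0,"roll": 0},
    {"tx": -0.8,"ty": 0,"tz": 0,"roll": 0},
    {"tx": -1.0,"ty": 0,"tz": 0,"roll": 0}
  ]
}}

```text
time: 14.23
eef_pos: [498.3, -7.9, 38.8]
ee_rot: [3.141, -0.001, 3.062]
force: [-2.5, 1.3, -0.6]
finger_gap: 13.7
grasp_force: 30.0
```

>>> {"api": "apply_moves", "payload": {
  "plan": [
    {"tx": -0.2,"ty": 0,"tz": 0,"roll": 0},
    {"tx": -0.4,"ty": 0,"tz": 0,"roll": 0},
    {"tx": -0.6,"ty": 0,"tz": 0,"roll": 0},
    {"tx": -0.8,"ty": 0,"tz": 0,"roll": 0},
    {"tx": -1.0,"ty": 0,"tz": 0,"roll": 0}
  ]
}}

```text
time: 14.65
eef_pos: [508.6, -8.8, 38.8]
ee_rot: [3.141, -0.0, 3.062]
force: [-0.3, -0.6, -0.5]
finger_gap: 13.6
grasp_force: 30.0
```

>>> {"api": "apply_moves", "payload": {
  "plan": [
    {"tx": -0.2,"ty": 0,"tz": 0,"roll": 0},
    {"tx": -0.4,"ty": 0,"tz": 0,"roll": 0},
    {"tx": -0.6,"ty": 0,"tz": 0,"roll": 0},
    {"tx": -0.75,"ty": 0,"tz": 0,"roll": 0},
    {"tx": -0.9,"ty": 0,"tz": 0,"roll": 0}
  ]
}}

```text
time: 15.07
eef_pos: [517.6, -9.5, 38.8]
ee_rot: [3.142, -0.0, 3.062]
force: [-1.5, 0.4, -2.1]
finger_gap: 14.0
grasp_force: 30.0
```

>>> {"api": "apply_moves", "payload": {
  "plan": [
    {"tx": -0.1,"ty": 0,"tz": 0,"roll": 0},
    {"tx": -0.2,"ty": 0,"tz": 0,"roll": 0},
    {"tx": -0.3,"ty": 0,"tz": 0,"roll": 0},
    {"tx": -0.4,"ty": 0,"tz": 0,"roll": 0},
    {"tx": -0.47,"ty": 0,"tz": 0,"roll": 0}
  ]
}}

```text
time: 15.48
eef_pos: [522.2, -9.8, 38.9]
ee_rot: [3.142, 0.0, 3.062]
force: [-0.1, 0.0, -1.7]
finger_gap: 13.7
grasp_force: 30.0
```

>>> {"api": "apply_moves", "payload": {
  "plan": [
    {"tx": -0.05,"ty": 0,"tz": 0,"roll": 0},
    {"tx": -0.1,"ty": 0,"tz": 0,"roll": 0},
    {"tx": -0.13,"ty": 0,"tz": 0,"roll": 0}
  ]
}}

```text
time: 15.73
eef_pos: [523.4, -9.9, 38.9]
ee_rot: [3.142, 0.0, 3.062]
force: [-0.8, -0.2, -1.2]
finger_gap: 14.0
grasp_force: 30.0
```

>>> {"api": "apply_moves", "payload": {
  "plan": [
    {"tx": -0.05,"ty": 0,"tz": 0,"roll": 0},
    {"tx": -0.1,"ty": 0,"tz": 0,"roll": 0},
    {"tx": -0.1,"ty": 0,"tz": 0,"roll": 0}
  ]
}}

```text
time: 15.98
eef_pos: [524.0, -10.0, 38.9]
ee_rot: [3.142, -0.001, 3.062]
force: [-3.3, 0.0, -0.2]
finger_gap: 13.7
grasp_force: 30.0
```

>>> {"api": "apply_moves", "payload": {
  "plan": [
    {"tx": -0.05,"ty": 0,"tz": 0,"roll": 0},
    {"tx": -0.08,"ty": 0,"tz": 0,"roll": 0},
    {"tx": -0.08,"ty": 0,"tz": 0,"roll": 0}
  ]
}}

```text
time: 16.23
eef_pos: [524.1, -10.0, 39.0]
ee_rot: [3.142, -0.003, 3.062]
force: [-5.5, -0.1, 2.7]
finger_gap: 14.1
grasp_force: 30.0
```

>>> {"api": "apply_moves", "payload": {
  "plan": [
    {"tx": -0.04,"ty": 0,"tz": 0,"roll": 0},
    {"tx": -0.07,"ty": 0,"tz": 0,"roll": 0},
    {"tx": -0.07,"ty": 0,"tz": 0,"roll": 0}
  ]
}}

```text
time: 16.48
eef_pos: [524.1, -9.9, 39.1]
ee_rot: [3.142, -0.004, 3.062]
force: [-7.0, 0.8, 4.7]
finger_gap: 13.6
grasp_force: 30.0
```

>>> {"api": "apply_moves", "payload": {
  "plan": [
    {"tx": 0,"ty": 0,"tz": 0,"roll": 0},
    {"tx": 0,"ty": 0,"tz": 0,"roll": 0},
    {"tx": 0,"ty": 0,"tz": 0,"roll": 0},
    {"tx": 0,"ty": 0,"tz": 0,"roll": 0},
    {"tx": 0,"ty": 0,"tz": 0,"roll": 0}
  ]
}}

```text
time: 16.9
eef_pos: [524.1, -9.9, 39.1]
ee_rot: [3.142, -0.004, 3.062]
force: [-8.0, 0.8, 5.0]
finger_gap: 13.8
grasp_force: 30.0
```

>>> {"api": "apply_moves", "payload": {
  "plan": [
    {"tx": 0.1,"ty": 0,"tz": 0,"roll": 0},
    {"tx": 0.25,"ty": 0,"tz": 0,"roll": 0},
    {"tx": 0.6,"ty": 0,"tz": -0.05,"roll": 0},
    {"tx": 1.3,"ty": 0,"tz": -0.1,"roll": 0},
    {"tx": 2.2,"ty": 0,"tz": -0.2,"roll": 0}
  ]
}}

```text
time: 17.32
eef_pos: [504.1, -8.4, 41.0]
ee_rot: [3.142, 0.001, 3.062]
force: [-0.5, -0.3, -0.8]
finger_gap: 13.7
grasp_force: 30.0
```

>>> {"api": "apply_moves", "payload": {
  "plan": [
    {"tx": 0.5,"ty": 0,"tz": -0.8,"roll": 0},
    {"tx": 0.5,"ty": 0,"tz": -2.3,"roll": 0},
    {"tx": 0.5,"ty": 0,"tz": -4,"roll": 0},
    {"tx": 0.5,"ty": 0,"tz": -5.5,"roll": 0},
    {"tx": 0.5,"ty": 0,"tz": -6,"roll": 0}
  ]
}}

```text
time: 17.73
eef_pos: [500.3, -8.2, 104.4]
ee_rot: [-3.141, 0.006, 3.062]
force: [0.1, 0.0, -0.1]
finger_gap: 14.1
grasp_force: 30.0
```

>>> {"api": "apply_moves", "payload": {
  "plan": [
    {"tx": 0,"ty": 0,"tz": 0,"roll": 0},
    {"tx": 0,"ty": 0,"tz": 0,"roll": 0}
  ]
}}

```text
time: 17.9
eef_pos: [498.8, -8.0, 101.0]
ee_rot: [3.142, 0.001, 3.062]
force: [-0.2, 0.2, -0.9]
finger_gap: 14.0
grasp_force: 30.0
```

```bash
python3 - <<'E'
from h import *
from workcell import status
o=status.get_obs(); p=o["eef_pos"]; print(p,np.degrees(o["ee_rot"]),o["force"])
c=[*p,175.45]; print(row([503,-263.3,p[2],165.4],c))
E
python3 chk.py 24.5 38 -10 80
```

```text
[498.76920284  -7.99181498 100.96396354] [1.79997097e+02 3.46795433e-02 1.75440864e+02] [-0.19844121  0.20103405 -0.91436364]
[np.float64(-2.447), np.float64(-25.417), np.float64(-0.0), 10.05]
plate 435 [37.  56.5 75.6] [-27.3  -3.1  22.1] z [25.2 28.7 33.7] ((48.17967987060547, -10.932331085205078), (67.91059875488281, 55.0417594909668), 88.44339752197266)
```

>>> {"api": "apply_moves", "payload": {
  "plan": [
    {"tx": -0.1,"ty": -1.2,"tz": 0,"roll": 0},
    {"tx": -0.4,"ty": -4,"tz": 0,"roll": 0},
    {"tx": -0.7,"ty": -7.2,"tz": 0,"roll": 0},
    {"tx": -1.0,"ty": -10.4,"tz": 0,"roll": 0},
    {"tx": -1.3,"ty": -13.6,"tz": 0,"roll": 0}
  ]
}}

```text
time: 18.37
eef_pos: [500.1, -146.4, 99.6]
ee_rot: [3.141, -0.002, 3.062]
force: [0.5, -0.0, -1.3]
finger_gap: 13.5
grasp_force: 30.0
```

>>> {"api": "apply_moves", "payload": {
  "plan": [
    {"tx": -0.3,"ty": -3.2,"tz": 0,"roll": 3},
    {"tx": -0.6,"ty": -6.4,"tz": 0,"roll": 6},
    {"tx": -0.9,"ty": -9.2,"tz": 0,"roll": 9},
    {"tx": -1.1,"ty": -11.2,"tz": 0,"roll": 10},
    {"tx": -1.1,"ty": -11.8,"tz": 0,"roll": 10}
  ]
}}

```text
time: 18.78
eef_pos: [501.5, -266.7, 99.3]
ee_rot: [-3.141, -0.002, 2.884]
force: [-0.2, -0.7, -1.0]
finger_gap: 14.0
grasp_force: 30.0
```

>>> {"api": "apply_moves", "payload": {
  "plan": [
    {"tx": 0,"ty": 0,"tz": 1.5,"roll": 0},
    {"tx": 0,"ty": 0,"tz": 3.5,"roll": 0},
    {"tx": 0,"ty": 0,"tz": 5.5,"roll": 0},
    {"tx": 0,"ty": 0,"tz": 7.2,"roll": 0},
    {"tx": 0,"ty": 0,"tz": 7.8,"roll": 0}
  ]
}}

```text
time: 19.2
eef_pos: [500.1, -261.1, 18.8]
ee_rot: [3.139, -0.007, 2.888]
force: [-0.4, 0.8, -1.7]
finger_gap: 13.9
grasp_force: 30.0
```

>>> {"api": "apply_moves", "payload": {
  "plan": [
    {"tx": 0,"ty": 0,"tz": 0,"roll": 0},
    {"tx": 0,"ty": 0,"tz": 0,"roll": 0},
    {"tx": 0,"ty": 0,"tz": 0,"roll": 0}
  ]
}}

```text
time: 19.45
eef_pos: [503.5, -263.4, 24.1]
ee_rot: [-3.141, 0.002, 2.888]
force: [0.7, 0.1, -1.3]
finger_gap: 13.9
grasp_force: 30.0
```

>>> {"api": "apply_moves", "payload": {
  "plan": [
    {"tx": 0,"ty": 0,"tz": 0.15,"roll": 0},
    {"tx": 0,"ty": 0,"tz": 0.3,"roll": 0},
    {"tx": 0,"ty": 0,"tz": 0.45,"roll": 0},
    {"tx": 0,"ty": 0,"tz": 0.6,"roll": 0},
    {"tx": 0,"ty": 0,"tz": 0.68,"roll": 0}
  ]
}}

```text
time: 19.87
eef_pos: [502.7, -263.1, 16.0]
ee_rot: [3.141, -0.0, 2.888]
force: [-0.0, -0.1, -0.9]
finger_gap: 14.2
grasp_force: 30.0
```

>>> {"api": "apply_moves", "payload": {
  "plan": [
    {"tx": 0,"ty": 0,"tz": 0,"roll": 0},
    {"tx": 0,"ty": 0,"tz": 0,"roll": 0}
  ]
}}

```text
time: 20.03
eef_pos: [502.7, -263.1, 16.0]
ee_rot: [3.141, -0.0, 2.888]
force: [-0.2, -0.2, -1.2]
finger_gap: 13.6
grasp_force: 30.0
```

>>> {"api": "apply_moves", "payload": {
  "plan": [
    {"tx": 0,"ty": 0,"tz": 0.05,"roll": 0},
    {"tx": 0,"ty": 0,"tz": 0.05,"roll": 0},
    {"tx": 0,"ty": 0,"tz": 0.05,"roll": 0}
  ]
}}

```text
time: 20.28
eef_pos: [502.8, -263.2, 15.8]
ee_rot: [-3.142, 0.0, 2.888]
force: [-0.8, 0.8, 0.5]
finger_gap: 14.0
grasp_force: 30.0
```

Touching the table; I'll open and retreat upward.

>>> {"api": "apply_moves", "payload": {
  "plan": [
    {"tx": 0,"ty": 0,"tz": 0,"roll": 0},
    {"tx": 0,"ty": 0,"tz": 0,"roll": 0},
    {"tx": 0,"ty": 0,"tz": 0,"roll": 0},
    {"tx": 0,"ty": 0,"tz": 0,"roll": 0},
    {"tx": 0,"ty": 0,"tz": 0,"roll": 0}
  ],
  "jaw": 0.5
}}

```text
time: 20.7
eef_pos: [502.8, -263.1, 15.6]
ee_rot: [3.141, 0.0, 2.888]
force: [-0.5, 0.1, -0.5]
finger_gap: 43.6
grasp_force: 0.0
```

>>> {"api": "apply_moves", "payload": {
  "plan": [
    {"tx": 0,"ty": 0,"tz": -1,"roll": 0},
    {"tx": 0,"ty": 0,"tz": -3,"roll": 0},
    {"tx": 0,"ty": 0,"tz": -6,"roll": 0},
    {"tx": 0,"ty": 0,"tz": -9,"roll": 0},
    {"tx": 0,"ty": 0,"tz": -12,"roll": 0}
  ]
}}

```text
time: 21.12
eef_pos: [502.5, -263.0, 137.4]
ee_rot: [3.141, 0.0, 2.888]
force: [0.7, -0.8, 0.0]
finger_gap: 46.7
grasp_force: 0.0
```

>>> {"api": "apply_moves", "payload": {
  "plan": [
    {"tx": 3,"ty": 0,"tz": 0,"roll": 0},
    {"tx": 6,"ty": 0,"tz": 0,"roll": 0},
    {"tx": 9,"ty": 0,"tz": -1,"roll": 0},
    {"tx": 11,"ty": 0,"tz": -2,"roll": 0},
    {"tx": 11,"ty": 0,"tz": -2,"roll": 0}
  ]
}}

```text
time: 21.53
eef_pos: [394.7, -235.4, 158.7]
ee_rot: [-3.14, 0.004, 2.886]
force: [-0.2, -0.7, 0.2]
finger_gap: 47.5
grasp_force: 0.0
```

```bash
python3 chk.py 24.5 38 -10 80; python3 - <<'E'
from h import *
from workcell import viewer
np.set_printoptions(precision=1,suppress=True)
s=viewer.snapshot("top"); P=cloud(s)
cv2.imwrite("pics/f.png",s["img"][:,:,::-1])
m=(abs(P[...,0]-503)<50)&(abs(P[...,1]+263)<40)&(P[...,2]>44)&(P[...,2]<60); print(rect(m,P),np.percentile(P[m][:,2],[10,50,90]))
E
```

```text
plate 730 [11.7 43.1 75.3] [-27.   -2.7  22.1] z [25.3 28.7 33.5] ((43.381813049316406, -2.2290916442871094), (65.38660430908203, 50.42152404785156), 0.23927421867847443)
(((502.4313049316406, -263.69537353515625), (14.573921203613281, 49.545143127441406), 75.33596801757812), array([ 502. , -262.7], dtype=float32), 193) [48.5 51.6 54.3]
```

View pics/f.png

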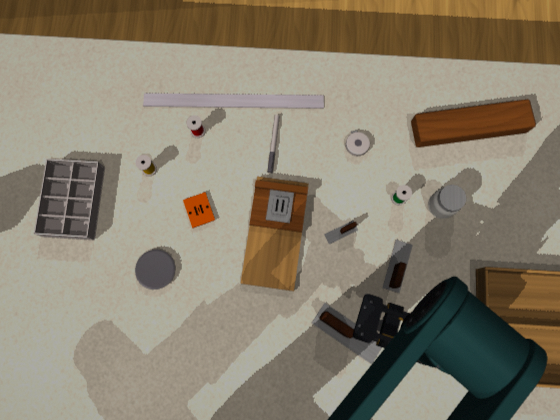

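The plate lies underside up and square against the fence at about (280,205). The lifter stands on the bare table at about (398,272), and nothing else has moved.

```bash
python3 -c "
from workcell import ticket
print(ticket.close_job())"
```

```text
the job is handed in; nothing more can be done
None
```

I handed the job in at about 21.5 s: the stitch plate lies underside up and square against the fence, and the lifter stands blade down on the bare table; no verdict was returned.

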